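# Put the washed flasks away on their cork rings

### The arm

A 6-joint arm with a two-finger parallel gripper is mounted at the origin on a cart in front of the work surface, level with it; the furniture and walls round the work are solid. World frame = base frame: x ahead of the robot, y to its left, z up, the work surface at z = 0. Lengths are in m, angles in rad, forces in N, time in s.
With the tool pointing down it reaches from about 0.3 to 0.75 m from the base axis. Payload 8.5 kg.
Tool frame: the origin (TCP) lies midway between the tips of the shut fingers; the grasp point (between the pads) lies 19 mm behind it; z points along the fingers, y is the line along which they close (so a half turn about z gives the same grasp; the last joint's range is limited). The gripper opens to 85 mm and grips with 20 to 120 N. Pads are 22 mm wide; open, the fingers measure 114 mm over their backs; the gripper's body (76 mm by 85 mm) begins 54 mm behind the grasp point. The pads swing forward as they close: fully open they stand 13 mm farther back than shut.
Start: joints at [-1.458, 0.381, 1.297, -0, 1.464, -0.215], TCP at [0.177, -0.521, 0.231] pointing down, gripper open.
Joint ranges: [-3.11, 3.11], [-0.89, 2.33], [0.22, 2.48], [-1.42, 4.56], [0.17, 2.85], [-2.88, 2.88]. Speed limits (rad/s): [2.39, 2.39, 3.14, 3.14, 3.14, 3.14].

### API

Orientations are given as a rotation vector (axis times angle).
In Python, from cell import status, optics, order gives the robot as it stands.
- The arm moves only by the shell command python3 -m pendant 'ROWS' [OPENING] [FORCE]. ROWS is JSON, a list that holds one entry, the list of rows, each a list of 6 numbers: the shift along the tool's x, y, z in m, then the turn, a rotation vector about the tool's x, y, z in units of 6 degrees (1.0 is 6 degrees). In form: [[[tx, ty, tz, rx, ry, rz], ...]]. A call has 1 to 12 rows; each row is the pose to reach, as a shift and turn from the pose commanded when the call began, along the tool's axes at that moment; what a row does not reach only later rows make up. A row lasts 1/10 s, in which the tool goes at most 50 mm and 8.59 degrees, less where a joint would pass 70% of its speed; a pose out of reach is approached as far as the arm can. A call with a gripper value outside its range is refused whole. OPENING is the gripper's target within -1 to 1 (shut at 1, half-way at 0, fully open at -1), set as the call begins (- or left out, the last holds). The fingers move at their own pace and stop on an object; FORCE is the grip in N (left out, the last holds). Time passes only in rows, so rows that repeat a pose let the fingers close. It gives the time, the measured TCP pose, the force, the opening and the grip force at its end, in the units of the state.
- status.get_state(): the state, without advancing time (a new reading comes with each control period).
- optics.grab_frame(name): name is "scene" or "top" or "wrist"; returns (picture, depth): 420x560x3 uint8, red, green, blue; 420x560 float32, m along the optical axis (not along the pixel's ray), 0 where there is no reading.
- optics.camera_info(name): a dict with "vfov" (degrees; the focal length in pixels is half the picture's height over the tangent of half this angle, whatever the lens; pixels are square), "cx", "cy" (the principal point, pixels), "k1" (the pictures are not rectified: a ray, as slopes to the right and down, at radius r is drawn at 1 + k1 r^2 times it, then the intrinsics apply), "rvec" (rotation vector, rad) and "tvec" (3), from world to camera coordinates, as OpenCV has them. Camera axes: x right, y down, z forward; pixel columns grow to the right and rows downward; lengths in m; the calibration is good to about 2 mm. A picture is of the moment at which its call begins: read the wrist's pose just before it. camera_info takes no time and is no camera call; for the wrist camera it gives the pose at the moment of the call.
- order.job_done(): hands the job in; it is judged then, once.
The state is a dict: "time": time; "joints": joint angles; "qd": joint speeds; "joint_efforts": joint torques, N m; "tool_pos": TCP position; "eef_rot": TCP orientation; "force": force on the tool from outside, world axes, zero at the start; "torque": the same for the moment, N m; "opening": opening from 0.0 (shut) to 1.0 (fully open); "grip_force": force on a finger pad.
Only numpy, scipy, OpenCV 4.12 (cv2) and the standard library are available. Lean on these libraries where they do the work, as an engineer would, in place of code of your own. Each camera call takes 0.05 s, during which the arm holds its last target. There are 200 camera calls.

### The job

The washed flasks on the blue draining stand are dry: set each of the three round-bottom flasks upright in the cork ring of its own size, so that the ball sits fully home in the ring, and stand the flat-bottomed conical flask in the small white tray. Do not drop or knock over any glass, and leave the amber bottle where it is.

Things in the scene. Friction and masses are not known exactly. Their poses are not given: they have to be found in the camera images.
- flask_s: smallest round-bottom flask, loose: clear glass ball 41 mm across, straight neck with a fixed white stopper; neck and stopper grip as one upright cylinder 23 mm across. 92 mm high. Origin at the ball's centre, z along the neck: stopper top 71 mm above it, ball's bottom 20.5 mm below. Starts upright in a hole of the stand, origin 36 mm above the bench
- flask_m: middle round-bottom flask, loose: clear glass ball 51 mm across, straight neck with a fixed white stopper; neck and stopper grip as one upright cylinder 23 mm across. 105 mm high. Origin at the ball's centre, z along the neck: stopper top 79 mm above it, ball's bottom 25.5 mm below. Starts upright in a hole of the stand, origin 43 mm above the bench
- flask_l: largest round-bottom flask, loose: clear glass ball 64 mm across, straight neck with a fixed white stopper; neck and stopper grip as one upright cylinder 23 mm across. 121 mm high. Origin at the ball's centre, z along the neck: stopper top 89 mm above it, ball's bottom 32 mm below. Starts upright in a hole of the stand, origin 51 mm above the bench
- flask_c: conical flask, loose: clear glass, flat foot 48 mm across, tapering to the same neck and fixed white stopper (an upright cylinder 23 mm across from 46 mm above the foot to the top), 92 mm high. Origin at the centre of the foot's underside, z up through the stopper. Starts upright on the stand over a hole, foot 24 mm above the bench
- stand: blue plastic draining stand, fixed, on which all four flasks start: plate 138 mm square on four feet, top 24 mm above the bench, four like 34 mm holes 74 mm apart in a square, any flask at any hole. Origin at the centre of its underside, z up, x and y along its sides (holes at x, y = +-37 mm)
- ring_s: smallest of three cork rings (for the 41 mm ball), fixed: 53 mm across, 22 mm high, the hole's upper edge a 45 degree conical seat 37 mm wide at the top that centres the ball. Origin at the centre of its underside, on a grey mat 2 mm thick, z up; with its flask seated the ball's centre is 32.5 mm above this origin
- ring_m: middle of three cork rings (for the 51 mm ball), fixed: 60 mm across, 22 mm high, the hole's upper edge a 45 degree conical seat 44 mm wide at the top that centres the ball. Origin at the centre of its underside, on a grey mat 2 mm thick, z up; with its flask seated the ball's centre is 36.0 mm above this origin
- ring_l: largest of three cork rings (for the 64 mm ball), fixed: 69 mm across, 22 mm high, the hole's upper edge a 45 degree conical seat 53 mm wide at the top that centres the ball. Origin at the centre of its underside, on a grey mat 2 mm thick, z up; with its flask seated the ball's centre is 40.6 mm above this origin
- tray: small square white plastic tray, fixed: 76 mm outside, 70 mm inside, 14 mm high, walls and floor 3 mm. Origin at the centre of its underside, on the grey mat 2 mm above the bench, z up, x and y along its sides; a flask standing in it has its foot 3 mm above this origin
- amber_bottle: bystander: amber bottle with a black cap, 48 mm across, 100 mm high, standing loose behind the mat; origin at the centre of its underside. Leave it where it is
Things that resemble listed ones, but are neither listed nor needed, are in the scene too. Leave any green look-alike of the flask_s alone.

How it is judged:
At the end, for the whole second after the job is handed in: Each round flask sits in the ring of its own size: ball centre within 8 mm of the ring's axis and 5 mm of its seated height, leaning under 15 degrees; the conical flask stands flat in the white tray, within 14 mm of its middle each way, leaning under 5 degrees; all released and at rest (horizontal distance between flask_s and ring_s below 0.008 m and z of flask_s in the frame of ring_s between 0.0275 and 0.0375 m and angle between each of flask_s, flask_m, flask_l's own z axis and vertical below 0.26 rad and linear speed of each of flask_s, flask_m, flask_l, flask_c below 0.02 m/s and horizontal distance between flask_m and ring_m below 0.008 m and z of flask_m in the frame of ring_m between 0.031 and 0.041 m and horizontal distance between flask_l and ring_l below 0.008 m and z of flask_l in the frame of ring_l between 0.0356 and 0.0456 m and x of flask_c in the frame of tray between -0.014 and 0.014 m and y of flask_c in the frame of tray between -0.014 and 0.014 m and z of flask_c in the frame of tray between 0.0005 and 0.007 m and angle between flask_c's own z axis and vertical below 0.1 rad); the robot touches nothing.
It fails at once if a flask is knocked over (angle between any of flask_s, flask_m, flask_l, flask_c's own z axis and vertical above 0.8 rad).
It fails at once if a flask is dropped (falls freely faster than 0.6 m/s) ((linear speed of flask_s above 0.6 m/s and contact force between the fingers and flask_s below 0.05 N) or (linear speed of flask_m above 0.6 m/s and contact force between the fingers and flask_m below 0.05 N) or (linear speed of flask_l above 0.6 m/s and contact force between the fingers and flask_l below 0.05 N) or (linear speed of flask_c above 0.6 m/s and contact force between the fingers and flask_c below 0.05 N)).
It fails at once if the amber bottle is moved more than 20 mm or tipped (distance of amber_bottle from where it was at the start of the episode above 0.02 m or angle between amber_bottle's own z axis and vertical above 0.3 rad).
It also fails if it takes over 93 s, if anything falls off the work surface, if the arm or the gripper's body presses on something with over 40 N, if the wrist force passes 120 N, or if a joint passes its speed limit or range.

## Working session

There is one attempt and no reset: what is moved stays moved. The work goes in short steps, Python scripts to look and compute and a shell command to move; the robot and the scene stay as the last step left them, time stands still between calls to the robot, and variables do not carry over. Pictures are saved under pics/ and viewed, at most 14 in all, crops included, and the job is handed in when it is done.

```bash
mkdir -p pics; ls; cat > h.py <<'E'
import numpy as np,cv2,json
from cell import status,optics,order
from scipy.spatial.transform import Rotation as R
def cam(n):
    i=optics.camera_info(n); f=210/np.tan(np.radians(i['vfov'])/2)
    return f,i['cx'],i['cy'],i['k1'],R.from_rotvec(np.ravel(i['rvec'])).as_matrix(),np.ravel(i['tvec'])
def grab(n,name):
    c=cam(n); p,d=optics.grab_frame(n); cv2.imwrite('pics/'+name+'.png',p[:,:,::-1]); np.savez('pics/'+name,p=p,d=d,f=c[0],cx=c[1],cy=c[2],k=c[3],R=c[4],t=c[5]); return p,d
def rays(z,uv):
    uv=np.atleast_2d(uv).astype(float); q=(uv-[z['cx'],z['cy']])/z['f']; s=q.copy()
    for _ in range(20): s=q/(1+z['k']*(s**2).sum(1,keepdims=True))
    r=np.c_[s,np.ones(len(s))]@z['R']; o=-z['R'].T@z['t']; return o,r
def onz(z,uv,h):
    o,r=rays(z,uv); return o+r*((h-o[2])/r[:,2])[:,None]
def cloud(z):
    v,u=np.mgrid[:420,:560]; uv=np.c_[u.ravel(),v.ravel()]; o,r=rays(z,uv)
    return (o+r*z['d'].reshape(-1,1)).reshape(420,560,3)
def st():
    s=status.get_state(); print({k:np.round(s[k],4).tolist() for k in ['time','joints','tool_pos','eef_rot','force','opening','grip_force']}); return s
E
python3 - <<'E'
from h import *
st()
for n in ['top','scene']:
    grab(n,n+'0'); c=cam(n); print(n,c[0],c[3],-c[4].T@c[5])
E
```

```text
pics
{'time': 0.0, 'joints': [-1.4583, 0.3812, 1.2982, 0.0, 1.4636, -0.2153], 'tool_pos': [0.177, -0.5204, 0.2307], 'eef_rot': [-3.0981, -0.5124, -0.0001], 'force': [0.1421, -0.7054, 0.2201], 'opening': 0.9995, 'grip_force': 0.0}
top 461.3445635701188 -0.1380652064239885 [ 0.48626505 -0.22102381  0.98715145]
scene 509.63895868493324 -0.06776305782491295 [-0.06667756  0.16217688  0.69921664]
```

View pics/top0.png

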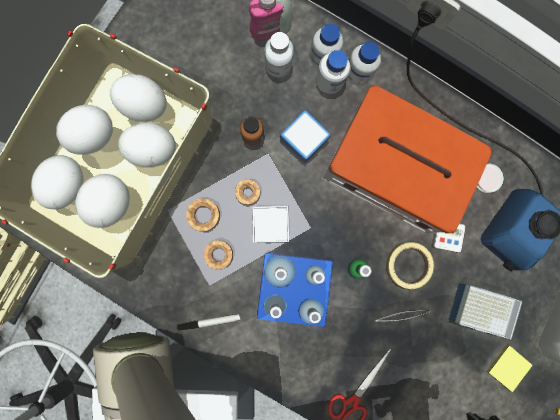

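View pics/scene0.png

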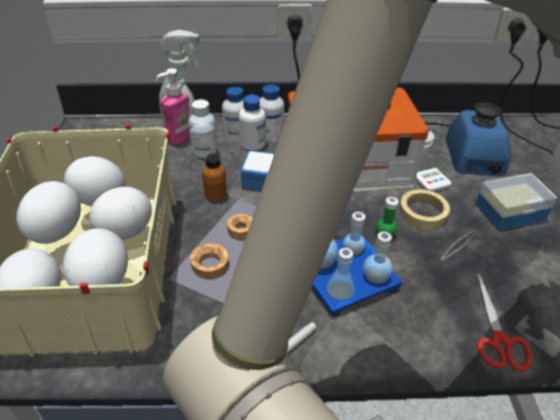

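The top view shows the stand near (295,290), rings at (203,213), (247,192) and (218,255), and the tray at (270,224). The green look-alike is at (362,270). I'll enlarge this area.

```bash
python3 - <<'E'
from h import *
z=np.load('pics/top0.npz'); p=z['p'][:,:,::-1]
cv2.imwrite('pics/c1.png',cv2.resize(p[150:335,165:385],None,fx=3.2,fy=3.2,interpolation=cv2.INTER_CUBIC))
C=cloud(z); hsv=cv2.cvtColor(z['p'],cv2.COLOR_RGB2HSV)
# blue stand plate
m=(hsv[...,0]>105)&(hsv[...,0]<125)&(hsv[...,1]>150); m[:240]=0;m[:,:240]=0;m[340:]=0;m[:,345:]=0
b=m&(abs(C[...,2]-.024)<.008)
r=cv2.minAreaRect((onz(z,np.argwhere(m)[:,::-1],.024)[:,:2]*1000).astype(np.float32)); print('stand',r,m.sum(),np.median(C[m][:,2]))
# cork by colour
o=((hsv[...,0]>8)&(hsv[...,0]<25)&(hsv[...,1]>90)&(hsv[...,2]>120)).astype(np.uint8); o[:170]=0;o[280:]=0;o[:,:180]=0;o[:,270:]=0
n,l,s,c=cv2.connectedComponentsWithStats(o)
for i in range(1,n):
    if s[i,4]>100:
        P=C[l==i]; P=P[(P[:,2]>.018)&(P[:,2]<.03)]
        ct,_=cv2.findContours((l==i).astype(np.uint8),cv2.RETR_EXTERNAL,cv2.CHAIN_APPROX_NONE)
        w=onz(z,max(ct,key=len)[:,0],.024)[:,:2]*1000
        print('ring',c[i],s[i],np.median(P[:,2]),cv2.fitEllipse(w.astype(np.float32)),P[:,:2].min(0),P[:,:2].max(0))
# tray
t=((hsv[...,1]<30)&(hsv[...,2]>190)).astype(np.uint8); t[:200]=0;t[248:]=0;t[:,:245]=0;t[:,296:]=0
print('tray',cv2.minAreaRect((onz(z,np.argwhere(t)[:,::-1],.016)[:,:2]*1000).astype(np.float32)),t.sum(),np.median(C[t>0][:,2]))
# stoppers: high points
M=np.zeros((420,560),bool);M[245:330,250:345]=1
for lo in [.085]:
    k=(M&(C[...,2]>lo)&(C[...,2]<.16)).astype(np.uint8)
    n,l,s,c=cv2.connectedComponentsWithStats(k)
    for i in range(1,n):
        if s[i,4]>8:
            P=C[l==i]; print('stop',c[i],s[i,4],np.median(P,0),P.max(0),P.min(0))
E
```

```text
stand ((381.7060546875, -276.8614501953125), (142.80760192871094, 138.0030975341797), 84.31443786621094) 2421 0.02430862754574359
ring [247.07179487 191.55128205] [235 180  25  25 390] 0.02350799362673278 ((583.9651489257812, -172.9557647705078), (49.58146667480469, 50.511932373046875), 148.5404052734375) [ 0.55787259 -0.19792637] [ 0.60872043 -0.1474127 ]
ring [202.22968198 214.2614841 ] [187 199  32  32 566] 0.023399554979883386 ((533.9138793945312, -80.71720123291016), (65.7935562133789, 66.66185760498047), 137.54185485839844) [ 0.50112179 -0.11359169] [ 0.56644068 -0.04807255]
ring [217.70893971 254.38461538] [204 241  28  28 481] 0.02345041657856023 ((451.4306945800781, -115.19866180419922), (56.670265197753906, 57.39725112915039), 48.53852462768555) [ 0.42275377 -0.14328439] [ 0.47940249 -0.08593761]
tray ((517.5300903320312, -230.1449737548828), (94.7425765991211, 93.23106384277344), 3.1041109561920166) 1286 0.005605493205043055
stop [280.37878788 273.98484848] 132 [ 0.42232705 -0.24289374  0.14005639] [ 0.43273038 -0.2335173   0.14349222] [ 0.41099331 -0.25392436  0.08510605]
stop [318.2195122  277.45528455] 123 [ 0.41421186 -0.31635881  0.10638394] [ 0.42493941 -0.30604572  0.10962279] [ 0.40360129 -0.32836173  0.08623892]
stop [275.38235294 310.92647059] 136 [ 0.35054241 -0.23575292  0.11618095] [ 0.36019665 -0.2260718   0.12010083] [ 0.33746135 -0.24717897  0.08596196]
stop [314.08783784 315.84459459] 148 [ 0.34353302 -0.30896841  0.12129455] [ 0.35315378 -0.29913494  0.1267078 ] [ 0.32950775 -0.32051802  0.08633098]
```

View pics/c1.png

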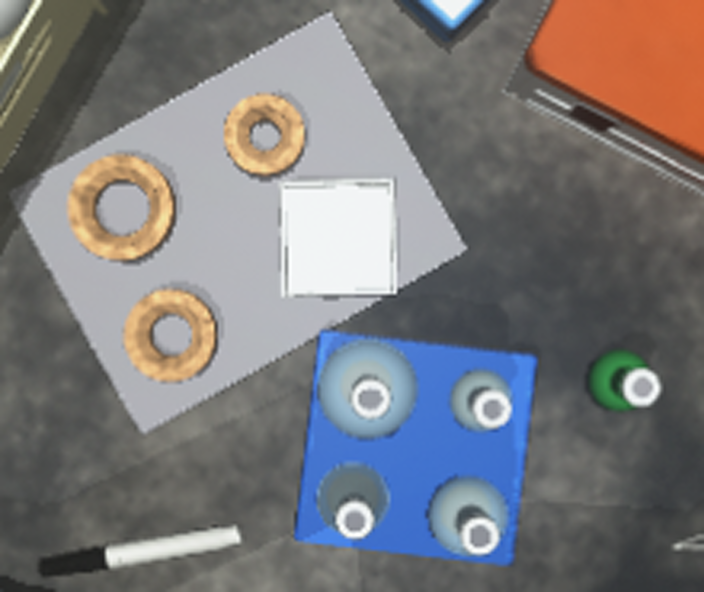

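The crop shows the l flask at (371,399), s at (491,408), c (conical) at (354,520) and m at (480,537). The tray centre is about (338,237). Next I'll turn these into positions and check their consistency.

```bash
python3 - <<'E'
from h import *
z=np.load('pics/top0.npz'); C=cloud(z)
g=lambda u,v,h: onz(z,[(u+.5)/3.2+165-.5,(v+.5)/3.2+150-.5],h)[0,:2]
F={'l':g(371,397.5,.140),'s':g(491,408,.107),'c':g(354,519.5,.116),'m':g(480,536,.122)}
for k,v in F.items(): print(k,v.round(4))
A=np.array([F[k] for k in 'lscm']); print('mean',A.mean(0)); 
for a,b in ['ls','cm','lc','sm']: print(a,b,np.linalg.norm(F[a]-F[b]),F[a]-F[b])
print('tray',np.mean([g(*q,.016) for q in [(281,180),(395,180),(397,296),(282,297)]],0),[g(*q,.016).round(3) for q in [(281,180),(395,180),(397,296),(282,297)]])
for n,(u,v,r) in {'amber':(252,130,12),'green':(363,270,9)}.items():
    P=C[v-r:v+r,u-r:u+r].reshape(-1,3); P=P[P[:,2]>P[:,2].max()-.01]; print(n,np.median(P,0))
E
```

```text
l [ 0.4226 -0.2438]
s [ 0.4152 -0.3164]
c [ 0.3488 -0.2361]
m [ 0.3412 -0.31  ]
mean [ 0.38194677 -0.27659557]
l s 0.07297773415903848 [0.00735804 0.07260585]
c m 0.07431229446997042 [0.00751972 0.07393085]
l c 0.07421786124536156 [ 0.0738148  -0.00772441]
s m 0.07425275551231146 [ 0.07397648 -0.0063994 ]
tray [ 0.51734375 -0.2235812 ] [array([ 0.555, -0.185]), array([ 0.557, -0.26 ]), array([ 0.48 , -0.263]), array([ 0.478, -0.187])]
amber [ 0.48626505 -0.22102381  0.98715145]
green [ 0.48626505 -0.22102381  0.98715145]
```

```bash
cat >> h.py <<'E'
def go(x,y,zz):
    s=status.get_state(); Q=R.from_rotvec(s['eef_rot']); d=Q.inv().apply(np.array([x,y,zz])-s['tool_pos'])
    t=(Q.inv()*R.from_rotvec([np.pi,0,0])).as_rotvec()/np.radians(6)
    print('shift',d.round(4),'turn',t.round(2),'len',np.linalg.norm(d).round(3))
E
python3 -c "from h import *; go(.4226,-.2435,.21)"; python3 -m pendant -h | head -5
```

```text
shift [ 0.3217 -0.1831  0.0211] turn [-0.01 -0.    3.13] len 0.371invalid input: not JSON, or not a number
```

```bash
python3 -m pendant '[[[0.08,-0.045,0.005,0,0,0.8],[0.16,-0.09,0.01,0,0,1.6],[0.24,-0.135,0.015,0,0,2.4],[0.29,-0.165,0.02,0,0,3.13],[0.3217,-0.1831,0.021,0,0,3.13],[0.3217,-0.1831,0.021,0,0,3.13],[0.3217,-0.1831,0.021,0,0,3.13],[0.3217,-0.1831,0.021,0,0,3.13],[0.3217,-0.1831,0.021,0,0,3.13],[0.3217,-0.1831,0.021,0,0,3.13],[0.3217,-0.1831,0.021,0,0,3.13],[0.3217,-0.1831,0.021,0,0,3.13]]]' -0.13
python3 - <<'E'
from h import *
st(); go(.4226,-.2435,.21); grab('wrist','w1')
z=np.load('pics/w1.npz'); C=cloud(z)
k=(C[...,2]>.09)&(C[...,2]<.16)&(z['d']>0); k=k.astype(np.uint8)
n,l,s,c=cv2.connectedComponentsWithStats(k)
for i in range(1,n):
    if s[i,4]>40: P=C[l==i]; t=P[P[:,2]>np.percentile(P[:,2],95)-.004]; print(c[i],s[i,4],t.max(0),t.min(0),((t.max(0)+t.min(0))/2).round(4))
E
```

```text
time: 1.3
tool_pos: [0.4221, -0.2447, 0.2103]
eef_rot: [3.141, -0.003, -0.0]
force: [-0.6, -0.1, 0.3]
opening: 0.561
grip_force: 0.0
{'time': 1.3, 'joints': [-0.7685, 0.2901, 1.5003, -0.0001, 1.3512, 0.804], 'tool_pos': [0.4221, -0.2447, 0.2103], 'eef_rot': [3.1415, -0.0027, -0.0001], 'force': [-0.6204, -0.0979, 0.342], 'opening': 0.5615, 'grip_force': 0.0}
shift [ 0.0005 -0.0012  0.0003] turn [ 0.    0.   -0.02] len 0.001
[553.4140625   4.296875 ] 128 [ 0.56966768 -0.43149791  0.10327106] [ 0.56568556 -0.43860588  0.09670291] [ 0.5677 -0.4351  0.1   ]
[494.80594406 195.3006993 ] 572 [ 0.43920044 -0.39966186  0.09440618] [ 0.41800185 -0.42156806  0.09001189] [ 0.4286 -0.4106  0.0922]
[279.14185884 216.48427673] 1431 [ 0.43413581 -0.23277089  0.14274864] [ 0.41197021 -0.25539018  0.13732211] [ 0.4231 -0.2441  0.14  ]
[378.64594895 214.91897891] 901 [ 0.42698586 -0.30683831  0.10853875] [ 0.40398423 -0.32849144  0.10353329] [ 0.4155 -0.3177  0.106 ]
[270.2480695  298.27220077] 1036 [ 0.36032742 -0.22544929  0.11871662] [ 0.33842793 -0.24814478  0.11365921] [ 0.3494 -0.2368  0.1162]
```

View pics/w1.png

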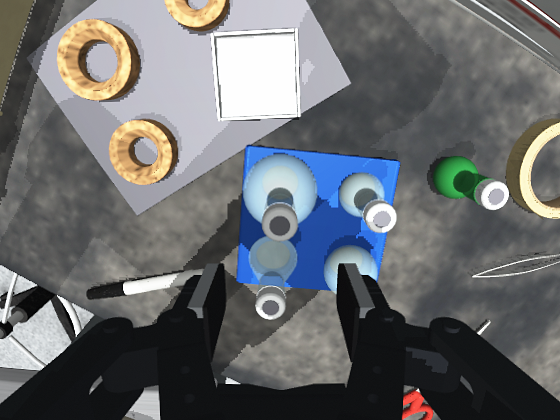

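The wrist view agrees with the top view to about 1 mm (l stopper at (280,220), s at (380,215), c at (270,300)). I'll descend on the large flask and grip it.

```bash
python3 -m pendant '[[[0.001,-0.0007,0.02,0,0,0],[0.001,-0.0007,0.045,0,0,0],[0.001,-0.0007,0.07,0,0,0],[0.001,-0.0007,0.09,0,0,0],[0.001,-0.0007,0.106,0,0,0],[0.001,-0.0007,0.106,0,0,0],[0.001,-0.0007,0.106,0,0,0]]]'; python3 -m pendant '[[[0,0,0,0,0,0],[0,0,0,0,0,0],[0,0,0,0,0,0],[0,0,0,0,0,0],[0,0,0,0,0,0],[0,0,0,0,0,0],[0,0,0,0,0,0],[0,0,0,0,0,0]]]' 1 35
python3 -c "from h import *;st()"
```

```text
time: 2.05
tool_pos: [0.4237, -0.2436, 0.1048]
eef_rot: [3.141, -0.001, 0.0]
force: [0.1, 0.1, 0.2]
opening: 0.565
grip_force: 0.0
time: 2.85
tool_pos: [0.4241, -0.2435, 0.1051]
eef_rot: [3.14, 0.0, 0.002]
force: [-1.0, -1.3, 6.4]
opening: 0.257
grip_force: 34.8
{'time': 2.85, 'joints': [-0.7638, 0.4144, 1.6586, -0.0001, 1.0667, 0.807], 'tool_pos': [0.4241, -0.2435, 0.1051], 'eef_rot': [3.1401, 0.0002, 0.0021], 'force': [-0.9673, -1.3058, 6.4173], 'opening': 0.2569, 'grip_force': 34.8258}
```

```bash
python3 -m pendant '[[[0,0,-0.02,0,0,0],[0,0,-0.05,0,0,0],[0,0,-0.085,0,0,0],[0.02,-0.03,-0.085,0,0,0],[0.045,-0.066,-0.085,0,0,0],[0.07,-0.102,-0.085,0,0,0],[0.09,-0.132,-0.085,0,0,0],[0.104,-0.152,-0.085,0,0,0],[0.111,-0.1625,-0.085,0,0,0],[0.111,-0.1625,-0.085,0,0,0],[0.111,-0.1625,-0.085,0,0,0]]]'; python3 - <<'E'
from h import *
st(); grab('wrist','w2'); grab('top','t2'); go(.535,-.081,.0966)
a=cv2.imread('pics/w2.png');b=cv2.imread('pics/t2.png')
cv2.imwrite('pics/c2.png',np.hstack([cv2.resize(a,(400,300)),cv2.resize(b[150:300,150:350],(400,300))]))
E
```

```text
time: 3.95
tool_pos: [0.5342, -0.0812, 0.1892]
eef_rot: [3.141, -0.0, -0.001]
force: [-0.4, -0.6, -0.8]
opening: 0.258
grip_force: 34.5
{'time': 3.95, 'joints': [-0.3699, 0.3986, 1.3964, -0.0004, 1.3471, 1.2012], 'tool_pos': [0.5342, -0.0812, 0.1892], 'eef_rot': [3.1415, -0.0005, -0.0009], 'force': [-0.3698, -0.6248, -0.8493], 'opening': 0.2578, 'grip_force': 34.4999}
shift [ 0.0009 -0.0006  0.0927] turn [ 0.    0.   -0.01] len 0.093
```

View pics/c2.png

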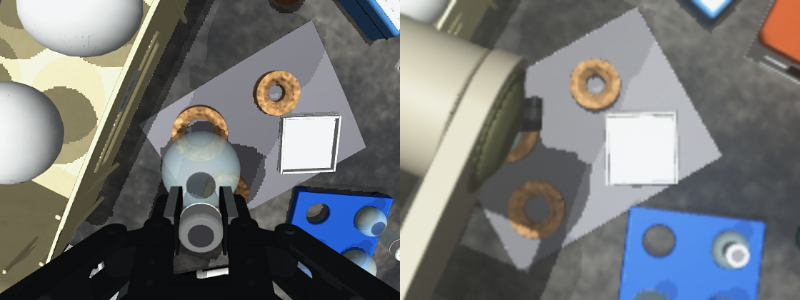

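The wrist view shows the flask held upright over the large ring. Before descending I'll check how close the crate is.

```bash
python3 - <<'E'
from h import *
z=np.load('pics/top0.npz'); C=cloud(z)
P=C.reshape(-1,3); k=(z['d'].ravel()>0)&(abs(P[:,0]-.534)<.06)&(P[:,1]>-.12)&(P[:,1]<.15)&(P[:,2]>.03)
P=P[k]; print(len(P))
for y in np.arange(-.1,.15,.02):
    q=P[(P[:,1]>y)&(P[:,1]<y+.02)]
    if len(q): print(round(y,2),len(q),q[:,2].max().round(3))
w=np.load('pics/w2.npz'); W=cloud(w)
# ring l centre from wrist picture visible cork rim
h=cv2.cvtColor(w['p'],cv2.COLOR_RGB2HSV); m=(abs(W[...,2]-.023)<.004)&(h[...,0]>5)&(h[...,0]<25)&(h[...,1]>90)
for c in [(.584,-.173),(.534,-.081)]:
    q=W[m]; q=q[np.hypot(q[:,0]-c[0],q[:,1]-c[1])<.045]; print(c,len(q),q.min(0),q.max(0))
E
```

```text
3284
-0.04 70 0.172
-0.02 314 0.173
0.0 323 0.173
0.02 326 0.174
0.04 146 0.141
0.06 559 0.139
0.08 566 0.145
0.1 507 0.146
0.12 372 0.142
0.14 101 0.133
(0.584, -0.173) 2337 [ 0.55876754 -0.19925313  0.01900425] [ 0.61070324 -0.14712599  0.02681996]
(0.534, -0.081) 1593 [ 0.52687894 -0.11440841  0.01902205] [ 0.56885418 -0.04677603  0.02662701]
```

```bash
python3 - <<'E'
from h import *
z=np.load('pics/top0.npz'); P=cloud(z).reshape(-1,3); P=P[(z['d'].ravel()>0)&(P[:,2]>.13)&(P[:,1]>-.2)&(P[:,1]<.1)]
for x in np.arange(.42,.66,.02):
    q=P[abs(P[:,0]-x)<.01]
    if len(q): i=q[:,1].argmin(); print(round(x,2),q[i].round(3))
E
```

```text
0.42 [0.428 0.055 0.179]
0.44 [0.449 0.049 0.173]
0.46 [0.469 0.038 0.161]
0.48 [0.489 0.028 0.173]
0.5 [0.508 0.017 0.171]
0.52 [0.529 0.006 0.167]
0.54 [ 0.55  -0.004  0.172]
0.56 [ 0.569 -0.015  0.16 ]
0.58 [ 0.589 -0.026  0.139]
0.6 [ 0.609 -0.036  0.163]
0.62 [ 0.629 -0.047  0.168]
0.64 [ 0.649 -0.057  0.169]
0.66 [ 0.669 -0.069  0.16 ]
```

```bash
python3 -m pendant '[[[0.001,-0.0005,0.02,0,0,0],[0.001,-0.0005,0.045,0,0,0],[0.001,-0.0005,0.065,0,0,0],[0.001,-0.0005,0.08,0,0,0],[0.001,-0.0005,0.085,0,0,0],[0.001,-0.0005,0.088,0,0,0],[0.001,-0.0005,0.09,0,0,0],[0.001,-0.0005,0.0915,0,0,0],[0.001,-0.0005,0.0925,0,0,0],[0.001,-0.0005,0.0925,0,0,0],[0.001,-0.0005,0.0925,0,0,0]]]'
```

```text
time: 5.15
tool_pos: [0.536, -0.0801, 0.0972]
eef_rot: [3.141, 0.0, 0.002]
force: [1.2, -0.1, 0.7]
opening: 0.258
grip_force: 34.8
```

```bash
python3 -m pendant '[[[0,0,0.001,0,0,0],[0,0,0.001,0,0,0],[0,0,0.001,0,0,0]]]'; python3 -m pendant '[[[0,0,0,0,0,0],[0,0,0,0,0,0],[0,0,0,0,0,0],[0,0,0,0,0,0],[0,0,0,0,0,0]]]' 0.1;  python3 -m pendant '[[[0,0,-0.01,0,0,0],[0,0,-0.03,0,0,0],[0,0,-0.06,0,0,0],[0,0,-0.09,0,0,0],[0,0,-0.1,0,0,0],[0,0,-0.1,0,0,0]]]' -0.13; python3 - <<'E'
from h import *
go(.3412,-.311,.2); go(.3412,-.311,.088);grab('wrist','w3')
E
```

```text
time: 5.45
tool_pos: [0.5364, -0.0801, 0.0969]
eef_rot: [3.141, 0.0, 0.004]
force: [0.8, 2.2, 8.0]
opening: 0.256
grip_force: 35.6
time: 5.95
tool_pos: [0.5356, -0.0801, 0.0957]
eef_rot: [-3.141, 0.0, 0.0]
force: [-0.9, -0.8, 0.0]
opening: 0.451
grip_force: 0.0
time: 6.55
tool_pos: [0.5361, -0.0802, 0.1973]
eef_rot: [3.14, 0.0, 0.005]
force: [0.5, -0.4, -0.3]
opening: 0.565
grip_force: 0.0
shift [-0.1949  0.2308 -0.003 ] turn [ 0.01 -0.03  0.  ] len 0.302
shift [-0.1952  0.2307  0.109 ] turn [ 0.01 -0.03  0.  ] len 0.321
```

View pics/w3.png

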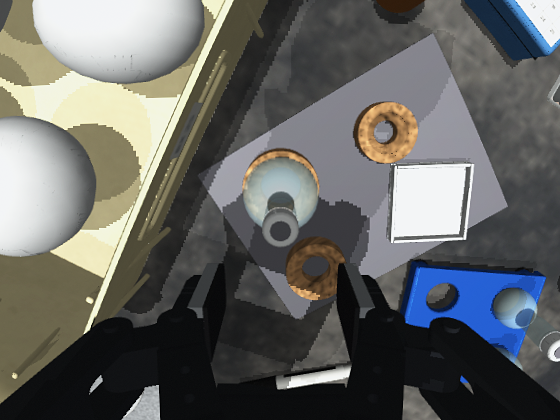

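The large flask sits upright in its ring (stopper at (280,228)). The middle flask is next.

```bash
python3 -m pendant '[[[-0.03,0.036,0,0,0,0],[-0.06,0.071,0,0,0,0],[-0.09,0.107,0,0,0,0],[-0.12,0.142,0,0,0,0],[-0.15,0.178,0,0,0,0],[-0.175,0.207,0,0,0,0],[-0.19,0.225,0,0,0,0],[-0.195,0.2307,0,0,0,0],[-0.195,0.2307,0,0,0,0],[-0.195,0.2307,0,0,0,0],[-0.195,0.2307,0,0,0,0]]]'; python3 - <<'E'
from h import *
grab('wrist','w4'); z=np.load('pics/w4.npz'); C=cloud(z)
k=((C[...,2]>.09)&(C[...,2]<.16)&(z['d']>.03)).astype(np.uint8)
n,l,s,c=cv2.connectedComponentsWithStats(k)
for i in range(1,n):
    if s[i,4]>40: P=C[l==i]; t=P[P[:,2]>np.percentile(P[:,2],95)-.004]; print(c[i],s[i,4],((t.max(0)+t.min(0))/2).round(4))
go(.3412,-.3105,.088)
E
```

```text
time: 7.7
tool_pos: [0.3413, -0.3098, 0.1956]
eef_rot: [-3.141, -0.003, 0.0]
force: [-0.4, -0.5, -0.7]
opening: 0.561
grip_force: 0.0
[433.10177515  83.8295858 ] 845 [ 0.4281 -0.4109  0.0922]
[293.14020427 102.38068709] 1077 [ 0.415  -0.3178  0.1062]
[172.71624899 204.69118836] 1237 [ 0.3488 -0.2374  0.116 ]
[281.17614965 216.76539361] 1283 [ 0.3421 -0.3107  0.1218]
shift [-1.000e-04  6.000e-04  1.077e-01] turn [-0.    0.    0.02] len 0.108
```

```bash
python3 -m pendant '[[[0.0005,0.0008,0.02,0,0,0],[0.0005,0.0008,0.045,0,0,0],[0.0005,0.0008,0.07,0,0,0],[0.0005,0.0008,0.095,0,0,0],[0.0005,0.0008,0.1075,0,0,0],[0.0005,0.0008,0.1075,0,0,0],[0.0005,0.0008,0.1075,0,0,0]]]'; python3 -m pendant '[[[0,0,0,0,0,0],[0,0,0,0,0,0],[0,0,0,0,0,0],[0,0,0,0,0,0],[0,0,0,0,0,0],[0,0,0,0,0,0],[0,0,0,0,0,0],[0,0,0,0,0,0]]]' 1 35
python3 -m pendant '[[[0,0,-0.02,0,0,0],[0,0,-0.05,0,0,0],[0,0,-0.08,0,0,0],[0,0,-0.115,0,0,0],[0,0,-0.115,0,0,0]]]'
python3 -c "from h import *;go(.452,-.115,.2); go(.452,-.115,.083)"
```

```text
time: 8.45
tool_pos: [0.3417, -0.3114, 0.0887]
eef_rot: [3.141, 0.001, 0.0]
force: [0.1, 0.1, -0.2]
opening: 0.567
grip_force: 0.0
time: 9.25
tool_pos: [0.3414, -0.3115, 0.089]
eef_rot: [3.141, -0.0, 0.001]
force: [0.1, 2.8, 6.0]
opening: 0.261
grip_force: 34.5
time: 9.75
tool_pos: [0.3421, -0.3131, 0.2073]
eef_rot: [3.134, 0.0, 0.007]
force: [0.3, -0.6, -1.3]
opening: 0.26
grip_force: 34.6
shift [ 0.1099 -0.1981  0.0063] turn [ 0.07 -0.04  0.  ] len 0.227
shift [ 0.1093 -0.199   0.1233] turn [ 0.07 -0.04  0.  ] len 0.258
```

```bash
python3 -m pendant '[[[0.014,-0.026,0,0,0,0],[0.033,-0.06,0,0,0,0],[0.054,-0.097,0,0,0,0],[0.074,-0.133,0,0,0,0],[0.093,-0.166,0,0,0,0],[0.105,-0.187,0,0,0,0],[0.11,-0.1965,0,0,0,0],[0.11,-0.1965,0,0,0,0],[0.11,-0.1965,0,0,0,0],[0.11,-0.1965,0,0,0,0],[0.11,-0.1965,0,0,0,0]]]'; python3 -c "from h import *;st();go(.452,-.115,.0835)"
```

```text
time: 10.85
tool_pos: [0.4509, -0.1159, 0.2033]
eef_rot: [3.142, -0.002, -0.0]
force: [1.0, 0.1, -0.7]
opening: 0.26
grip_force: 34.5
{'time': 10.85, 'joints': [-0.5068, 0.2584, 1.5687, -0.0001, 1.3145, 1.0655], 'tool_pos': [0.4509, -0.1159, 0.2033], 'eef_rot': [3.1415, -0.0023, -0.0001], 'force': [0.9949, 0.0951, -0.6594], 'opening': 0.2595, 'grip_force': 34.5336}
shift [ 0.0011 -0.0009  0.1198] turn [ 0.    0.   -0.01] len 0.12
```

```bash
python3 -m pendant '[[[0.0008,-0.0008,0.025,0,0,0],[0.0008,-0.0008,0.055,0,0,0],[0.0008,-0.0008,0.085,0,0,0],[0.0008,-0.0008,0.103,0,0,0],[0.0008,-0.0008,0.11,0,0,0],[0.0008,-0.0008,0.114,0,0,0],[0.0008,-0.0008,0.117,0,0,0],[0.0008,-0.0008,0.119,0,0,0],[0.0008,-0.0008,0.1195,0,0,0],[0.0008,-0.0008,0.1205,0,0,0],[0.0008,-0.0008,0.1205,0,0,0],[0.0008,-0.0008,0.1205,0,0,0]]]'
```

```text
time: 12.05
tool_pos: [0.4526, -0.1151, 0.0845]
eef_rot: [3.139, 0.001, 0.004]
force: [-2.8, -2.0, 11.0]
opening: 0.257
grip_force: 35.8
```

```bash
python3 -m pendant '[[[0,0,0,0,0,0],[0,0,0,0,0,0],[0,0,0,0,0,0],[0,0,0,0,0,0],[0,0,0,0,0,0]]]' 0.1;  python3 -m pendant '[[[0,0,-0.01,0,0,0],[0,0,-0.03,0,0,0],[0,0,-0.06,0,0,0],[0,0,-0.09,0,0,0],[0,0,-0.115,0,0,0],[0,0,-0.115,0,0,0],[0,0,-0.115,0,0,0]]]' -0.13; python3 - <<'E'
from h import *
st();go(.415,-.317,.2); grab('wrist','w5')
E
```

```text
time: 12.55
tool_pos: [0.452, -0.1142, 0.0828]
eef_rot: [-3.141, -0.0, 0.0]
force: [-1.4, 0.2, 0.2]
opening: 0.452
grip_force: 0.0
time: 13.25
tool_pos: [0.4519, -0.1142, 0.1982]
eef_rot: [3.141, 0.0, 0.001]
force: [-0.5, -0.7, -0.7]
opening: 0.566
grip_force: 0.0
{'time': 13.25, 'joints': [-0.5024, 0.2641, 1.5767, 0.0, 1.2999, 1.0683], 'tool_pos': [0.4519, -0.1142, 0.1982], 'eef_rot': [3.1412, 0.0001, 0.0013], 'force': [-0.4712, -0.6742, -0.6554], 'opening': 0.5664, 'grip_force': 0.0}
shift [-0.0369  0.2028 -0.0017] turn [ 0.   -0.01  0.  ] len 0.206
```

View pics/w5.png

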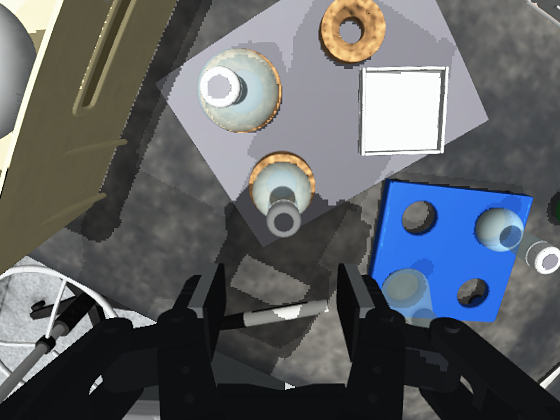

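The middle flask is home (stopper at (284,218)) and the large one is fine (218,85). Now the small flask.

```bash
python3 -m pendant '[[[-0.007,0.04,0,0,0,0],[-0.014,0.08,0,0,0,0],[-0.022,0.12,0,0,0,0],[-0.03,0.16,0,0,0,0],[-0.034,0.185,0,0,0,0],[-0.037,0.2028,0,0,0,0],[-0.037,0.2028,0,0,0,0],[-0.037,0.2028,0,0,0,0],[-0.037,0.2028,0,0,0,0]]]'; python3 -c "from h import *;st();go(.415,-.317,.0735)"
```

```text
time: 14.2
tool_pos: [0.4152, -0.3159, 0.1977]
eef_rot: [-3.141, -0.002, 0.001]
force: [-1.0, -0.5, -0.0]
opening: 0.567
grip_force: 0.0
{'time': 14.2, 'joints': [-0.8776, 0.3595, 1.4332, 0.0002, 1.3497, 0.6919], 'tool_pos': [0.4152, -0.3159, 0.1977], 'eef_rot': [-3.1409, -0.002, 0.0005], 'force': [-0.9807, -0.4768, -0.0493], 'opening': 0.5671, 'grip_force': 0.0}
shift [-0.0002  0.0012  0.1242] turn [-0.01  0.    0.01] len 0.124
```

```bash
python3 -m pendant '[[[0,0.001,0.025,0,0,0],[0,0.001,0.055,0,0,0],[0,0.001,0.085,0,0,0],[0,0.001,0.11,0,0,0],[0,0.001,0.1242,0,0,0],[0,0.001,0.1242,0,0,0],[0,0.001,0.1242,0,0,0]]]'; python3 -m pendant '[[[0,0,0,0,0,0],[0,0,0,0,0,0],[0,0,0,0,0,0],[0,0,0,0,0,0],[0,0,0,0,0,0],[0,0,0,0,0,0],[0,0,0,0,0,0],[0,0,0,0,0,0]]]' 1 35
python3 -c "from h import *;st()"
python3 -m pendant '[[[0,0,-0.02,0,0,0],[0,0,-0.05,0,0,0],[0,0,-0.08,0,0,0],[0,0,-0.1,0,0,0],[0,0,-0.1,0,0,0],[0,0,-0.1,0,0,0],[0,0,-0.1,0,0,0]]]'
python3 -c "from h import *;go(.5845,-.173,.17)"
```

```text
time: 14.9
tool_pos: [0.4154, -0.3176, 0.0742]
eef_rot: [3.141, 0.002, 0.001]
force: [0.6, 0.8, 0.1]
opening: 0.565
grip_force: 0.0
time: 15.7
tool_pos: [0.4153, -0.3182, 0.0745]
eef_rot: [3.141, 0.0, 0.002]
force: [-0.3, 2.4, 7.2]
opening: 0.257
grip_force: 35.1
{'time': 15.7, 'joints': [-0.8804, 0.5065, 1.6007, 0.0005, 1.033, 0.6901], 'tool_pos': [0.4153, -0.3182, 0.0745], 'eef_rot': [3.1408, 0.0, 0.0019], 'force': [-0.3049, 2.3941, 7.2055], 'opening': 0.2565, 'grip_force': 35.1173}
time: 16.4
tool_pos: [0.4146, -0.3177, 0.1723]
eef_rot: [-3.14, 0.0, 0.002]
force: [0.9, 0.0, -0.3]
opening: 0.254
grip_force: 34.6
shift [ 0.1699 -0.1447  0.0023] turn [-0.02  0.02 -0.  ] len 0.223
```

```bash
python3 -m pendant '[[[0.022,-0.019,0,0,0,0],[0.053,-0.045,0,0,0,0],[0.085,-0.072,0,0,0,0],[0.115,-0.098,0,0,0,0],[0.145,-0.123,0,0,0,0],[0.162,-0.138,0,0,0,0],[0.1695,-0.1447,0,0,0,0],[0.1695,-0.1447,0,0,0,0],[0.1695,-0.1447,0,0,0,0],[0.1695,-0.1447,0,0,0,0],[0.1695,-0.1447,0,0,0,0]]]'; python3 -c "from h import *;st();go(.5845,-.173,.0725)"
```

```text
time: 17.5
tool_pos: [0.5839, -0.1742, 0.1737]
eef_rot: [3.142, -0.002, -0.0]
force: [-0.0, -0.1, -0.5]
opening: 0.253
grip_force: 34.6
{'time': 17.5, 'joints': [-0.484, 0.528, 1.2188, -0.0001, 1.3948, 1.0882], 'tool_pos': [0.5839, -0.1742, 0.1737], 'eef_rot': [3.1415, -0.0022, -0.0001], 'force': [-0.0426, -0.0704, -0.4809], 'opening': 0.2528, 'grip_force': 34.6137}
shift [ 0.0006 -0.0013  0.1012] turn [ 0.    0.   -0.01] len 0.101
```

```bash
python3 -m pendant '[[[0.0006,-0.001,0.025,0,0,0],[0.0006,-0.001,0.05,0,0,0],[0.0006,-0.001,0.072,0,0,0],[0.0006,-0.001,0.087,0,0,0],[0.0006,-0.001,0.093,0,0,0],[0.0006,-0.001,0.097,0,0,0],[0.0006,-0.001,0.0995,0,0,0],[0.0006,-0.001,0.1005,0,0,0],[0.0006,-0.001,0.1015,0,0,0],[0.0006,-0.001,0.102,0,0,0],[0.0006,-0.001,0.102,0,0,0],[0.0006,-0.001,0.102,0,0,0]]]'
```

```text
time: 18.7
tool_pos: [0.5857, -0.1731, 0.0741]
eef_rot: [3.139, 0.0, 0.005]
force: [-4.2, -1.0, 10.9]
opening: 0.255
grip_force: 36.0
```

```bash
python3 -m pendant '[[[0,0,0,0,0,0],[0,0,0,0,0,0],[0,0,0,0,0,0],[0,0,0,0,0,0],[0,0,0,0,0,0]]]' 0.1;  python3 -m pendant '[[[0,0,-0.01,0,0,0],[0,0,-0.03,0,0,0],[0,0,-0.06,0,0,0],[0,0,-0.09,0,0,0],[0,0,-0.12,0,0,0],[0,0,-0.12,0,0,0],[0,0,-0.12,0,0,0]]]' -0.13; python3 - <<'E'
from h import *
st();go(.3488,-.237,.195); grab('wrist','w6')
E
```

```text
time: 19.2
tool_pos: [0.5851, -0.1723, 0.0715]
eef_rot: [-3.141, -0.0, 0.0]
force: [-1.0, -0.3, -0.9]
opening: 0.451
grip_force: 0.0
time: 19.9
tool_pos: [0.5851, -0.1724, 0.1923]
eef_rot: [3.141, 0.0, 0.002]
force: [0.4, -0.8, -1.2]
opening: 0.565
grip_force: 0.0
{'time': 19.9, 'joints': [-0.4803, 0.5137, 1.1885, -0.0, 1.4382, 1.0904], 'tool_pos': [0.5851, -0.1724, 0.1923], 'eef_rot': [3.141, 0.0001, 0.0016], 'force': [0.3812, -0.7844, -1.1783], 'opening': 0.5651, 'grip_force': 0.0}
shift [-0.2363  0.0646 -0.0029] turn [ 0.01 -0.01  0.  ] len 0.245
```

View pics/w6.png

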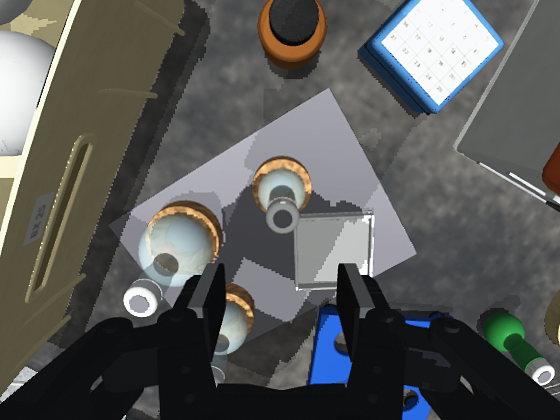

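The small flask is seated (stopper at (282,215)) and the others are standing. Last is the conical flask.

```bash
python3 -m pendant '[[[-0.03,0.008,0,0,0,0],[-0.075,0.02,0,0,0,0],[-0.12,0.033,0,0,0,0],[-0.165,0.045,0,0,0,0],[-0.205,0.056,0,0,0,0],[-0.228,0.062,0,0,0,0],[-0.2363,0.0646,0,0,0,0],[-0.2363,0.0646,0,0,0,0],[-0.2363,0.0646,0,0,0,0],[-0.2363,0.0646,0,0,0,0],[-0.2363,0.0646,0,0,0,0]]]'; python3 -c "from h import *;st();go(.3488,-.237,.083)"
```

```text
time: 21.05
tool_pos: [0.3495, -0.2367, 0.1914]
eef_rot: [-3.141, -0.002, 0.0]
force: [-0.9, 0.6, -0.7]
opening: 0.561
grip_force: 0.0
{'time': 21.05, 'joints': [-0.8776, 0.1964, 1.6939, 0.0001, 1.2516, 0.692], 'tool_pos': [0.3495, -0.2367, 0.1914], 'eef_rot': [-3.1413, -0.0019, 0.0002], 'force': [-0.9345, 0.5802, -0.7131], 'opening': 0.5613, 'grip_force': 0.0}
shift [-0.0007  0.0003  0.1084] turn [-0.    0.    0.01] len 0.108
```

```bash
python3 -m pendant '[[[-0.0003,0.0003,0.025,0,0,0],[-0.0003,0.0003,0.055,0,0,0],[-0.0003,0.0003,0.08,0,0,0],[-0.0003,0.0003,0.098,0,0,0],[-0.0003,0.0003,0.1084,0,0,0],[-0.0003,0.0003,0.1084,0,0,0],[-0.0003,0.0003,0.1084,0,0,0]]]'; python3 -m pendant '[[[0,0,0,0,0,0],[0,0,0,0,0,0],[0,0,0,0,0,0],[0,0,0,0,0,0],[0,0,0,0,0,0],[0,0,0,0,0,0],[0,0,0,0,0,0],[0,0,0,0,0,0]]]' 1 35
python3 -m pendant '[[[0,0,-0.02,0,0,0],[0,0,-0.05,0,0,0],[0,0,-0.07,0,0,0],[0,0,-0.07,0,0,0],[0,0,-0.07,0,0,0],[0,0,-0.07,0,0,0]]]'
python3 -c "from h import *;go(.5173,-.2236,.153)"
```

```text
time: 21.75
tool_pos: [0.3489, -0.2373, 0.0834]
eef_rot: [3.141, 0.001, 0.0]
force: [0.2, 1.0, 0.3]
opening: 0.562
grip_force: 0.0
time: 22.55
tool_pos: [0.3488, -0.2375, 0.0837]
eef_rot: [3.141, -0.0, 0.002]
force: [0.2, 0.4, 5.9]
opening: 0.26
grip_force: 35.5
time: 23.15
tool_pos: [0.3481, -0.2368, 0.1522]
eef_rot: [-3.14, 0.0, 0.002]
force: [-0.1, -0.8, -1.0]
opening: 0.255
grip_force: 35.1
shift [ 0.1692 -0.0133 -0.001 ] turn [-0.02  0.01 -0.  ] len 0.17
```

```bash
python3 -m pendant '[[[0.02,-0.0015,0,0,0,0],[0.05,-0.004,0,0,0,0],[0.085,-0.0065,0,0,0,0],[0.12,-0.0095,0,0,0,0],[0.15,-0.012,0,0,0,0],[0.165,-0.013,0,0,0,0],[0.169,-0.0133,0,0,0,0],[0.169,-0.0133,0,0,0,0],[0.169,-0.0133,0,0,0,0],[0.169,-0.0133,0,0,0,0]]]'; python3 -c "from h import *;st();go(.5173,-.2236,.0645)"
```

```text
time: 24.15
tool_pos: [0.5167, -0.2241, 0.1532]
eef_rot: [-3.141, 0.001, 0.001]
force: [-0.2, 0.3, -0.3]
opening: 0.261
grip_force: 35.1
{'time': 24.15, 'joints': [-0.6194, 0.4708, 1.3869, -0.0001, 1.2844, 0.9521], 'tool_pos': [0.5167, -0.2241, 0.1532], 'eef_rot': [-3.1414, 0.0011, 0.0006], 'force': [-0.1847, 0.3344, -0.3416], 'opening': 0.2607, 'grip_force': 35.0686}
shift [ 0.0006 -0.0005  0.0887] turn [-0.    0.   -0.01] len 0.089
```

```bash
python3 -m pendant '[[[0.0006,-0.0005,0.02,0,0,0],[0.0006,-0.0005,0.045,0,0,0],[0.0006,-0.0005,0.065,0,0,0],[0.0006,-0.0005,0.077,0,0,0],[0.0006,-0.0005,0.083,0,0,0],[0.0006,-0.0005,0.086,0,0,0],[0.0006,-0.0005,0.0875,0,0,0],[0.0006,-0.0005,0.0885,0,0,0],[0.0006,-0.0005,0.089,0,0,0],[0.0006,-0.0005,0.089,0,0,0],[0.0006,-0.0005,0.089,0,0,0]]]'
```

```text
time: 25.25
tool_pos: [0.5184, -0.2236, 0.0648]
eef_rot: [3.141, 0.0, 0.001]
force: [-0.3, 1.1, 4.1]
opening: 0.257
grip_force: 35.4
```

Contact is 4 N, so the foot is on the tray floor. I'll release, retreat and check everything.

```bash
python3 -m pendant '[[[0,0,0,0,0,0],[0,0,0,0,0,0],[0,0,0,0,0,0],[0,0,0,0,0,0],[0,0,0,0,0,0]]]' 0.1;  python3 -m pendant '[[[0,0,-0.01,0,0,0],[0,0,-0.03,0,0,0],[0,0,-0.06,0,0,0],[0,0,-0.09,0,0,0],[0,0,-0.13,0,0,0],[0,0,-0.13,0,0,0]]]' -0.13;  python3 -m pendant '[[[-0.02,0.03,0,0,0,0],[-0.05,0.07,0,0,0,0],[-0.08,0.11,0,0,0,0],[-0.11,0.15,0,0,0,0],[-0.14,0.18,0,0,0,0],[-0.16,0.21,0,0,0,0],[-0.18,0.24,0,0,0,0],[-0.2,0.26,0,0,0,0],[-0.2,0.26,0,0,0,0],[-0.2,0.26,0,0,0,0],[-0.2,0.26,0,0,0,0]]]'; python3 - <<'E'
from h import *
grab('top','t9'); z=np.load('pics/t9.npz'); C=cloud(z)
cv2.imwrite('pics/c9.png',cv2.resize(z['p'][100:300,160:380,::-1],None,fx=2.8,fy=2.8,interpolation=cv2.INTER_CUBIC))
for n,(x,y,h) in {'s':(.584,-.173,.1055),'m':(.4515,-.115,.117),'l':(.534,-.081,.1316),'c':(.5173,-.2236,.097)}.items():
    k=(np.hypot(C[...,0]-x,C[...,1]-y)<.03)&(abs(C[...,2]-h)<.005)&(z['d']>0); t=C[k]
    print(n,k.sum(),(t[:,:2].max(0)+t[:,:2].min(0))/2-[x,y],np.median(t[:,2])-h)
E
```

```text
time: 25.75
tool_pos: [0.5181, -0.2234, 0.0641]
eef_rot: [-3.141, -0.0, 0.0]
force: [0.2, -0.5, -0.1]
opening: 0.452
grip_force: 0.0
time: 26.35
tool_pos: [0.5197, -0.2245, 0.2002]
eef_rot: [3.135, 0.0, 0.013]
force: [0.5, -0.1, -0.3]
opening: 0.563
grip_force: 0.0
time: 27.45
tool_pos: [0.3187, -0.4827, 0.1943]
eef_rot: [-3.141, -0.001, -0.0]
force: [0.7, 0.5, 0.4]
opening: 0.57
grip_force: 0.0
s 114 [-0.00038533 -0.0005597 ] 9.217021614692233e-05
m 117 [-0.00108257 -0.00043058] -0.00011520663429233358
l 120 [-0.00032752  0.0016873 ] -0.00010868906435151926
c 111 [0.00052966 0.00035232] 0.0003306909163860172
```

View pics/c9.png

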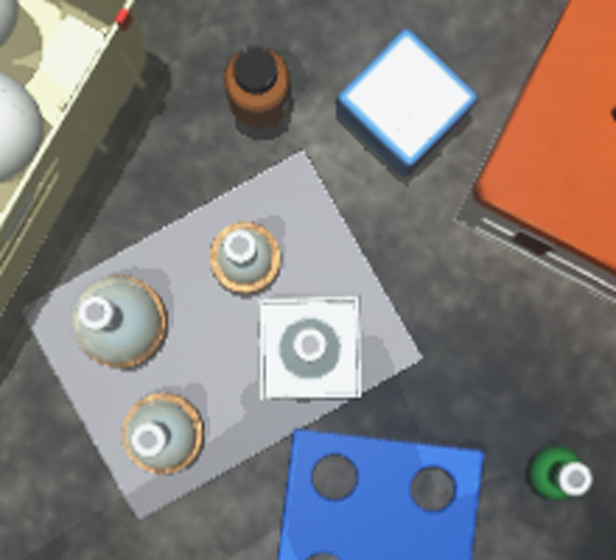

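All four stoppers measure within 2 mm of target in position and within 0.4 mm in height. The bottle at (257,80) and the green look-alike at (560,475) have not moved.

```bash
python3 -c "from cell import order; print(order.job_done())"
```

```text
the job is handed in; nothing more can be done
None
```

The job is handed in after about 27 s of robot time: all three round flasks measured fully home in their own rings, the conical flask stands in the white tray, and the amber bottle was left where it was; no verdict was returned at hand-in.

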